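Bring the slate-blue pigment to the platter on the locking slide

ROBOT

A 6-joint arm with a two-finger parallel gripper is mounted at the origin on the work surface. World frame = base frame: x ahead of the robot, y to its left, z up, the work surface at z = 0. Lengths are in mm, angles in degrees, forces in N, time in s.
With the tool pointing down it reaches from about 350 to 925 mm from the base axis. Payload 6.4 kg.
Tool frame: the origin (TCP) lies between the finger pads; the fingertips stand 14 mm ahead of it and the grasp point (between the pads) lies 5 mm behind it; z points along the fingers, y is the line along which they close (so a half turn about z gives the same grasp; the last joint's range is limited). The gripper opens to 94 mm and grips with 3 to 60 N. Pads are 16 mm wide; open, the fingers measure 119 mm over their backs; the gripper's body (75 mm by 177 mm) begins 78 mm behind the grasp point.
Start: joints at [59.066, 14.043, 89.255, -0, 76.702, -9.975], TCP at [232.5, 607.007, 198.255] pointing down, gripper open.
Joint ranges: [-179.41, 179.41], [-58.25, 129.5], [7.25, 145.43], [-54.29, 234.29], [11.92, 165.04], [-157.13, 157.13]. Speed limits (degrees/s): [147.25, 147.25, 180, 180, 180, 180].

INTERFACE

Orientations are given as a 3x3 rotation matrix whose columns are the frame's x, y, z axes.
In Python, from station import ctrl gives the robot as it stands.
- The arm moves only by the tool apply_moves, never from a script. Its argument "steps" is a list of rows, each a list of 7 numbers: the turn, a rotation vector about the tool's x, y, z in rad, then the shift along the tool's x, y, z in cm, then the opening, from 0 (shut) to 1 (fully open). A call has 1 to 20 rows; each row shifts and turns the commanded pose from where the row before left it, along the tool's axes as they then stand; what a row does not reach is not made up. A row lasts 1/10 s, in which the tool goes at most 50 mm and 8.59 degrees, less where a joint would pass 70% of its speed; a pose out of reach is approached as far as the arm can. A call with a gripper value outside its range is refused whole. The fingers move at their own pace and stop on an object; "squeeze" is the grip in N (left out, the last holds). Time passes only in rows, so rows that do not move let the fingers close. It gives the time, the measured TCP pose, the force, the opening and the grip force at its end, in the units of the state.
- ctrl.read_state(): the state, without advancing time (a new reading comes with each control period).
- ctrl.read_camera(name): name is "scene" or "top"; returns a dict with "img" (400x640x3 uint8, red, green, blue), "range_z" (400x640 float32, mm along the optical axis (not along the pixel's ray), 0 where there is no reading), "mtx" (3x3 intrinsics, pixels), "position" and "orientation" of the camera in the world. Camera axes: x right, y down, z forward; pixel columns grow to the right and rows downward; lengths in mm; the calibration is good to about 2 mm. A picture is of the moment at which its call begins.
- ctrl.finish_job(): hands the job in; it is judged then, once.
The state is a dict: "time_s": time; "joints": joint angles; "dq": joint speeds; "joint_torque": joint torques, N m; "tool_pos": TCP position; "tool_rot": TCP orientation; "ft_force": force on the tool from outside, world axes, zero at the start; "wrist_torque": the same for the moment, N m; "width": opening from 0.0 (shut) to 1.0 (fully open); "grasp_force": force on a finger pad.
Only numpy, scipy, OpenCV 4.12 (cv2) and the standard library are available. Lean on these libraries where they do the work, as an engineer would, in place of code of your own. Each camera call takes 0.05 s, during which the arm holds its last target. There are 200 camera calls.

TASK

Take the slate-blue pigment vial out of the wooden rack and stand it upright, fully down, in the grey cup of the blue locking slide, and let go of it. Then pull up the red lock knob, move the slide along its rail to the very next hole towards the big round platter, and let the pin drop fully into that hole. Finish while still holding the red knob with the pin home, the vial still standing in the cup and everything else left where it stands.

Things in the scene. Friction and masses are not known exactly. Their poses are not given: they have to be found in the camera images.
- rail: Fixed straight aluminium rail 40 mm wide, 270 mm long, top face 60 mm above the table, on two grey feet (100 x 35 x 20 mm, at the ends). Place and yaw vary. Origin: on the table under its middle; y along the rail towards the big round platter on the left, z up. Four round 14 mm holes in the top, at y = -90, -30, +30, +90 mm. The slide starts locked at -30; the next is at +30.
- slide (a joint): Travel (m) of the blue slide along the rail: 0 with its pin centred on the hole it starts in, grows towards the platter; holes at -0.06, 0, 0.06 and 0.12, end stops at -0.063 and 0.123. About 2 N of rubbing friction. With the pin in a hole it has only about 2 mm of play either way.
- plunger (a joint): Lift (m) of the slide's spring lock pin, straight up: 0 = home, 0.024 = upper stop. The pin is 10 mm thick, round-tipped, and reaches 12 mm into the rail: lift it more than 12 mm (15 to 20) to free it. The spring pushes it down: about 4 N when home, 10 N at 17 mm. Let down within about 2 mm of a hole centre it drops in; between holes it rests on the rail at 0.012.
- lock_knob: Red upright cylindrical knob on top of the lock pin, 26 mm diameter, 35 mm tall; moves with pin and slide and does not turn (axes parallel to the rail's). Origin: centre of its underside, on the pin's axis, 95 mm above the table when the pin is home (top at 130 mm, 5 mm gap to the steel housing below).
- cup_floor (a point): Centre of the inner floor of the grey round cup on the slide's robot side, 75 mm from the knob's axis across the rail (x = -75 mm in the rail's frame); moves with the slide. Floor 30 mm above the table; inside 30 mm across and 45 mm deep (rim at 75 mm), outside 36 mm across. Axes parallel to the rail's.
- slide_top (a point): Centre of the top face of the blue slide, a sleeve 56 mm wide (across the rail) and 70 mm long around the rail, 68 mm above the table. In its middle a steel housing 26 mm across rises to 90 mm, right below the red knob.
- vial_blue: Slate-blue capped vial, the one to move: upright cylinder 25 mm diameter, 90 mm tall, about 60 g (varies), cap of the same colour and width in the top 20 mm, with a white neck ring below it. Origin: centre of its underside. Stands in the rack with its underside 12 mm above the table and its top at 102 mm.
- vial_ochre: Ochre-yellow vial of the same size in the rack; leave it.
- vial_rust: Rust-red vial of the same size in the rack; leave it.
- rack: Fixed wooden rack block 70 x 210 x 47 mm (x, y, z). Origin: centre of its underside. Four holes, 29 mm across and 35 mm deep, in a row along its y axis at y = -75, -25, +25 and +75 mm. The three vials stand in the first three in any order; the fourth is empty. Different place and yaw each time.
- bowl: White ceramic bowl, 110 mm across, 60 mm high, beyond the rail. Origin: centre of its foot. Leave it.
- saucer: White ceramic saucer, 120 mm across, beyond the rail. Origin: centre of its foot. Leave it.
- brush: Wooden brush 200 mm long lying on the table near the platter. Leave it.
- dishes: Stack of three cream two-lobed dishes, 68 x 122 x 52 mm, beyond the rack. Origin: centre of its underside. Leave it.
- jar: Amber jar with a yellow cap, 60 mm across, 80 mm high, to the right of the rack. Origin: centre of its underside. Leave it.
Things that resemble listed ones, but are neither listed nor needed, are in the scene too. There is more than one size of the vial_blue; the one meant has the size given above.

How it is judged (in metres and radians):
On the way, in this order (a step that is already met when the one before it is completed fails the run):
1. the slate-blue vial stands upright, fully down, in the slide's cup and has been let go (horizontal distance between vial_blue and cup_floor below 0.006 m and z of vial_blue in the frame of cup_floor between -0.005 and 0.006 m and angle between vial_blue's own z axis and vertical below 0.17 rad and contact force between the fingers and vial_blue below 0.1 N), for 0.2 s.
2. the lock plunger is pulled clear of the hole that the slide started in (value of joint plunger above 0.0125 m and value of joint slide between -0.03 and 0.03 m), for 0.02 s.
At the end, for the whole second after the job is handed in: Slide at the next hole towards the platter (0.060 +-0.004 m), pin home (lift under 3 mm), fingers still holding the red knob (over 2 N), slate-blue vial standing in the cup (within 6 mm of the floor's centre and of its height, tilt under 0.17 rad), not touched by the fingers (all of step 1 and value of joint slide between 0.056 and 0.064 m and value of joint plunger below 0.003 m and contact force between the fingers and lock_knob above 2 N); the arm keeps its last pose, push and grip.
It fails at once if the slate-blue vial is tipped over (angle between vial_blue's own z axis and vertical above 0.7 rad).
It fails at once if another vial is taken out or displaced (more than 20 mm) (distance of any of vial_ochre, vial_rust from where it was at the start of the episode above 0.02 m).
It fails at once if the bowl, saucer, brush, dishes or jar is displaced (more than 30 mm) (distance of any of bowl, saucer, brush, dishes, jar from where it was at the start of the episode above 0.03 m).
It also fails if it takes over 48 s, if anything falls off the work surface, if the arm or the gripper's body presses on something with over 40 N, if the wrist force passes 120 N, or if a joint passes its speed limit or range.

## Working session

There is one attempt and no reset: what is moved stays moved. The work goes in short steps, Python scripts to look and compute and a tool call to move; the robot and the scene stay as the last step left them, time stands still between calls to the robot, and variables do not carry over. Pictures are saved under pics/ and viewed, at most 10 in all, crops included, and the job is handed in when it is done.

Besides the shell and the picture viewer there is one more tool, called after "Call:" by a JSON object that holds its "name" and its "arguments". apply_moves: Moves the arm, as the interface text tells. Its arguments: {"type":"object","properties":{"steps":{"type":"array","items":{"type":"array","items":{"type":"number"}}},"squeeze":{"type":"number"}},"required":["steps"]}

```bash
mkdir -p pics; cat > h.py <<'E'
import numpy as np, cv2
from station import ctrl
def pts(c):
    h,w=c["range_z"].shape
    u,v=np.meshgrid(np.arange(w),np.arange(h))
    z=c["range_z"].astype(float)
    K=np.array(c["mtx"]);R=np.array(c["orientation"]);p=np.array(c["position"])
    d=np.stack([(u-K[0,2])/K[0,0]*z,(v-K[1,2])/K[1,1]*z,z],-1)
    return d@R.T+p
E
python3 - <<'E'
from h import *
s=ctrl.read_state();print(s["tool_pos"],s["tool_rot"],s["width"],s["time_s"])
for n in("scene","top"):
    c=ctrl.read_camera(n);np.savez(f"{n}.npz",**{k:np.array(v) for k,v in c.items()})
    cv2.imwrite(f"pics/{n}1.png",c["img"][...,::-1]);print(n,c["position"],c["orientation"],c["mtx"])
E
```

```text
[232.17181127 606.4691271  197.1782773 ] [[-9.33836983e-01  3.57697584e-01 -9.63160367e-04]
 [ 3.57698731e-01  9.33835670e-01 -1.59960220e-03]
 [ 3.27259664e-04 -1.83828893e-03 -9.99998257e-01]] 0.9978303689329937 0.0
scene [1193.10607589  320.36677994 1033.59421725] [[-0.4856764   0.67489703 -0.55554697]
 [ 0.87408657  0.38189365 -0.30021644]
 [ 0.00954468 -0.63140418 -0.77539516]] [[458.68214156   0.         323.47808836]
 [  0.         458.68214156 200.13908492]
 [  0.           0.           1.        ]]
top [ 443.31445246  -33.63291076 1407.77614266] [[-0.02119719 -0.99603628  0.0863852 ]
 [-0.99973286  0.02032071 -0.01101302]
 [ 0.00921396 -0.08659557 -0.99620094]] [[416.01927728   0.         309.59613651]
 [  0.         416.01927728 204.52068595]
 [  0.           0.           1.        ]]
```

View pics/scene1.png

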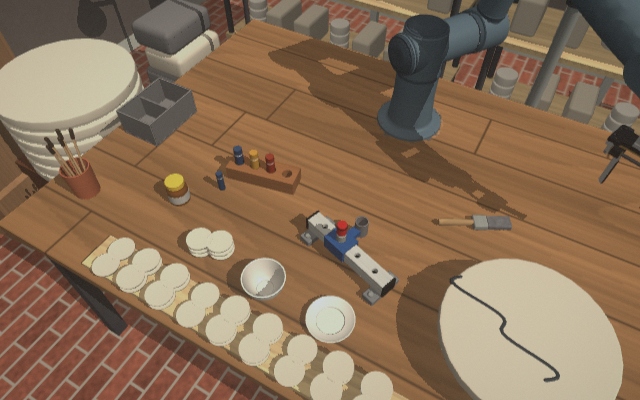

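View pics/top1.png

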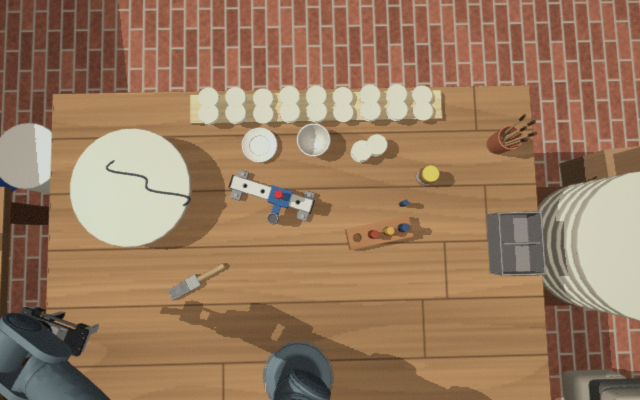

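The scene view shows the rack with blue (238,155), ochre and rust vials, a small blue decoy at (220,180), the red knob at (342,228) and the cup at (361,225). In the top view the blue vial is at (404,228), the knob at (279,196) and the cup at (273,218).

```bash
python3 - <<'E'
from h import *
for n in("scene","top"):
    c=dict(np.load(n+".npz"));P=pts(c);H=cv2.cvtColor(c["img"],cv2.COLOR_RGB2HSV).astype(int)
    h,s,v=H[...,0],H[...,1],H[...,2];z=P[...,2];valid=c["range_z"]>0
    work=valid&(P[...,0]>300)&(P[...,0]<800)&(P[...,1]>-450)&(P[...,1]<300)&(z>25)&(z<145)
    M=dict(blue=(h>100)&(h<130)&(s>90),red=((h<8)|(h>172))&(s>150),ochre=(h>12)&(h<24)&(s>150)&(v>120)&(z>85),grey=(s<70)&(v<150))
    for k,m in M.items():
        m=(m&work).astype(np.uint8);N,L,st,ce=cv2.connectedComponentsWithStats(m)
        for i in range(1,N):
            if st[i,4]<12: continue
            q=P[L==i];zt=np.percentile(q[:,2],95);t=q[q[:,2]>zt-5]
            (cx,cy),r=cv2.minEnclosingCircle(t[:,:2].astype(np.float32))
            print(n,k,st[i,4],ce[i].round(),"ztop",zt.round(),"top mean",t[:,:2].mean(0).round(1),"circ",np.round([cx,cy,r],1))
    # rail top
    m=work&(s<60)&(v>150)&(abs(z-60)<5)&(P[...,0]>450)&(P[...,0]<640)&(P[...,1]>-50)
    q=P[m][:,:2].astype(np.float32);r=cv2.minAreaRect(q);print(n,"rail",m.sum(),r,cv2.fitLine(q,cv2.DIST_L1,0,.01,.01).ravel(),P[m][:,2].mean())
    m=work&(abs(z-47)<4)&(h<18)&(s>80)&(P[...,1]<-120)&(P[...,1]>-360)&(P[...,0]>300)&(P[...,0]<560)
    q=P[m][:,:2].astype(np.float32);print(n,"rack",m.sum(),cv2.minAreaRect(q))
E
```

```text
scene blue 428 [344. 240.] ztop 71.0 top mean [596.9  49.8] circ [593.   46.7  42.7]
scene red 62 [270. 158.] ztop 105.0 top mean [ 463.1 -251.1] circ [ 464.8 -252.5   13.9]
scene red 54 [271. 168.] ztop 77.0 top mean [ 469.1 -243.8] circ [ 468.9 -245.4    7.6]
scene red 125 [342. 228.] ztop 132.0 top mean [591.8  46.8] circ [592.3  47.6  13.3]
scene ochre 63 [253. 154.] ztop 104.0 top mean [ 472.1 -300.7] circ [ 472.7 -301.4   12.9]
scene grey 108 [238. 157.] ztop 102.0 top mean [ 486.4 -348.5] circ [ 483.1 -349.9   13.9]
scene grey 62 [220. 180.] ztop 66.0 top mean [ 569.1 -358.1] circ [ 567.6 -357.1    7.7]
scene grey 26 [186. 194.] ztop 39.0 top mean [ 647.6 -416.3] circ [ 646.3 -419.8   14.6]
scene grey 40 [176. 199.] ztop 39.0 top mean [ 676.8 -428.5] circ [ 676.5 -432.3   17.3]
scene grey 819 [347. 257.] ztop 63.0 top mean [603.7  54.9] circ [599.7  74.4 141.2]
scene grey 206 [362. 226.] ztop 76.0 top mean [521.7  70.9] circ [520.   71.6  18.6]
scene grey 66 [341. 238.] ztop 92.0 top mean [598.1  49.5] circ [593.1  47.1  13. ]
scene grey 21 [357. 255.] ztop 59.0 top mean [603.
[... 1550 characters left out ...]
1.] ztop 50.0 top mean [609.3 105.6] circ [609.1 105.3   6.7]
top grey 21 [297. 201.] ztop 60.0 top mean [572.1  -8.3] circ [571.1  -9.4   8.3]
top grey 22 [311. 207.] ztop 65.0 top mean [556.6 -54.1] circ [555.1 -54.6  20.3]
top grey 106 [273. 218.] ztop 76.0 top mean [517.6  69.9] circ [517.9  72.3  17.1]
top grey 12 [400. 229.] ztop 82.0 top mean [ 467.4 -345.7] circ [ 467.4 -345.7    0.8]
top rail 564 ((598.4071044921875, 76.25785827636719), (268.20013427734375, 40.34083557128906), 71.54840087890625) [2.9843020e-01 9.5443147e-01 6.3063336e+02 1.8840170e+02] 60.3258282912955
top rack 817 ((464.1926574707031, -268.1467590332031), (69.82152557373047, 197.40121459960938), 11.021220207214355)
```

Call:
{"name": "apply_moves", "arguments": {"steps": [[0,0,0.128,0,0,0,1],[0,0,0.128,0,0,0,1],[0,0,0.128,0,0,0,1],[0,0,0.128,0,0,0,1],[0,0,0.128,0,0,0,1],[0,0,0.128,0,0,0,1],[0,0,0.128,0,0,0,1],[0,0,0.128,0,0,0,1],[0,0,0,-4.1,0.3,0,1],[0,0,0,-4.1,0.3,0,1],[0,0,0,-4.1,0.3,0,1],[0,0,0,-4.1,0.3,0,1],[0,0,0,-4.1,0.3,0,1],[0,0,0,-4.1,0.3,0,1],[0,0,0,-4.1,0.3,0,1],[0,0,0,-4.1,0.3,0,1],[0,0,0,-4.1,0.3,0,1],[0,0,0,-4.1,0.3,0,1],[0,0,0,-4.1,0.3,0,1],[0,0,0,-4.1,0.3,0,1]]}}

```text
time_s: 2.1
tool_pos: [356.3, 128.0, 198.0]
tool_rot: [[-0.18, 0.984, 0.0], [0.984, 0.18, -0.0], [-0.0, 0.0, -1.0]]
ft_force: [1.1, 0.6, -0.3]
width: 1.001
grasp_force: 0.0
```

Call:
{"name": "apply_moves", "arguments": {"steps": [[0,0,0,-4.1,0.3,0,1],[0,0,0,-4.1,0.3,0,1],[0,0,0,-4.1,0.3,0,1],[0,0,0,-4.1,0.3,0,1],[0,0,0,-4.1,0.3,0,1],[0,0,0,-4.1,0.3,0,1],[0,0,0,-4.1,0.3,0,1],[0,0,0,-4.1,0.3,0,1],[0,0,0,-4.1,0.3,0,1],[0,0,0,-4.1,0.3,0,1],[0,0,0,-4.1,0.3,0,1],[0,0,0,-4.1,0.3,0,1],[0,0,0,0,0,0,1],[0,0,0,0,0,0,1]]}}

```text
time_s: 3.5
tool_pos: [480.0, -348.0, 197.3]
tool_rot: [[-0.179, 0.984, -0.001], [0.984, 0.179, 0.002], [0.002, -0.001, -1.0]]
ft_force: [-0.2, 0.7, 0.1]
width: 1.002
grasp_force: 0.0
```

```bash
cat >> h.py <<'E'
from scipy.spatial.transform import Rotation as Ro
def delta(p,yaw,avg=1):
    """cm shift in present tool axes and tool rotvec to reach TCP p, tool y at yaw deg, pointing down"""
    s=ctrl.read_state();R=np.array(s["tool_rot"]);a=np.radians(yaw)
    y=np.array([np.cos(a),np.sin(a),0]);z=np.array([0,0,-1.]);T=np.c_[np.cross(y,z),y,z]
    print("t",s["time_s"],"pos",np.round(s["tool_pos"],1),"yaw",np.degrees(np.arctan2(R[1,1],R[0,1])).round(2),"F",np.round(s["ft_force"],1),"w",s["width"],"g",s["grasp_force"])
    print("rot",Ro.from_matrix(R.T@T).as_rotvec().round(4),"shift cm (present axes)",(R.T@(np.array(p)-s["tool_pos"])/10).round(2),"(target axes)",(T.T@(np.array(p)-s["tool_pos"])/10).round(2))
E
python3 - <<'E'
from h import *
delta([480.2,-348.4,77],10.4)
E
```

```text
t 3.5 pos [ 480.  -348.   197.3] yaw 10.32 F [-0.2  0.7  0.1] w 1.0017005180664593 g 0.0
rot [-0.0009 -0.0017 -0.0015] shift cm (present axes) [-0.06  0.02 12.03] (target axes) [-4.000e-02  1.000e-02  1.203e+01]
```

Call:
{"name": "apply_moves", "arguments": {"squeeze": 15, "steps": [[0,0,0,-0.04,0,2.5,1],[0,0,0,0,0,2.5,1],[0,0,0,0,0,2.5,1],[0,0,0,0,0,2.3,1],[0,0,0,0,0,1.5,1],[0,0,0,0,0,0.8,1],[0,0,0,0,0,0,0.6],[0,0,0,0,0,0,0.35],[0,0,0,0,0,0,0.2],[0,0,0,0,0,0,0.1],[0,0,0,0,0,0,0.1],[0,0,0,0,0,0,0.1],[0,0,0,0,0,0,0.1],[0,0,0,0,0,0,0.1]]}}

```text
time_s: 4.9
tool_pos: [480.5, -348.4, 77.3]
tool_rot: [[-0.18, 0.984, 0.0], [0.984, 0.18, -0.0], [-0.0, 0.0, -1.0]]
ft_force: [-0.6, 0.6, -0.8]
width: 0.358
grasp_force: 0.0
```

Call:
{"name": "apply_moves", "arguments": {"steps": [[0,0,0,0,0,0,0.1],[0,0,0,0,0,0,0.1],[0,0,0,0,0,0,0.1],[0,0,0,0,0,0,0.1],[0,0,0,0,0,0,0.1],[0,0,0,0,0,0,0.1]]}}

```text
time_s: 5.5
tool_pos: [480.5, -348.3, 77.2]
tool_rot: [[-0.18, 0.984, -0.0], [0.984, 0.18, 0.0], [0.0, -0.0, -1.0]]
ft_force: [-0.1, 0.2, -0.8]
width: 0.258
grasp_force: 14.9
```

Call:
{"name": "apply_moves", "arguments": {"steps": [[0,0,0,0,0,-1,0.1],[0,0,0,0,0,-2,0.1],[0,0,0,0,0,-2.5,0.1],[0,0,0,0,0,-3,0.1],[0,0,0,0,0,-3,0.1],[0,0,0,0,0,-2,0.1],[0,0,-0.133,0,0,0,0.1],[0,0,-0.133,0,0,0,0.1],[0,0,-0.133,0,0,0,0.1],[0,0,-0.133,0,0,0,0.1],[0,0,-0.133,0,0,0,0.1],[0,0,-0.133,0,0,0,0.1],[0,0,-0.133,0,0,0,0.1],[0,0,-0.133,0,0,0,0.1],[0,0,0,0,0,0,0.1],[0,0,0,0,0,0,0.1]]}}

```text
time_s: 7.1
tool_pos: [480.6, -348.4, 212.8]
tool_rot: [[-0.947, 0.323, 0.0], [0.323, 0.947, -0.0], [-0.001, -0.0, -1.0]]
ft_force: [0.4, 0.2, -1.5]
width: 0.261
grasp_force: 14.9
```

```bash
python3 - <<'E'
from h import *
delta([518.8,71.5,212],71.35)
E
```

```text
t 7.1 pos [ 480.6 -348.4  212.8] yaw 71.17 F [ 0.4  0.2 -1.5] w 0.2605398887199006 g 14.922818541526794
rot [-0.0002  0.0005 -0.0031] shift cm (present axes) [ 9.93 40.98  0.07] (target axes) [ 9.81 41.01  0.08]
```

Call:
{"name": "apply_moves", "arguments": {"steps": [[0,0,-0.003,0.4,1.5,0,0.1],[0,0,0,0.8,3,0,0.1],[0,0,0,0.85,3.5,0,0.1],[0,0,0,0.85,3.5,0,0.1],[0,0,0,0.85,3.5,0,0.1],[0,0,0,0.85,3.5,0,0.1],[0,0,0,0.85,3.5,0,0.1],[0,0,0,0.85,3.5,0,0.1],[0,0,0,0.85,3.5,0,0.1],[0,0,0,0.85,3.5,0,0.1],[0,0,0,0.85,3.5,0,0.1],[0,0,0,0.5,2.5,0,0.1],[0,0,0,0.3,1.5,0,0.1],[0,0,0,0.05,0.5,0,0.1],[0,0,0,0,0,0,0.1],[0,0,0,0,0,0,0.1]]}}

```text
time_s: 8.7
tool_pos: [516.9, 66.1, 212.3]
tool_rot: [[-0.948, 0.318, -0.0], [0.318, 0.948, -0.0], [0.0, -0.0, -1.0]]
ft_force: [-0.8, 0.3, 0.4]
width: 0.261
grasp_force: 14.9
```

```bash
python3 - <<'E'
from h import *
delta([518.8,71.5,100],71.35)
T=[]
for n in("scene","top"):
    c=ctrl.read_camera(n)
    a=c["img"][120:340,240:440] if n=="scene" else c["img"][140:280,220:340]
    T.append(cv2.resize(a[...,::-1],(400,440),interpolation=cv2.INTER_CUBIC))
cv2.imwrite("pics/over.png",np.hstack(T))
E
```

```text
t 8.7 pos [516.9  66.1 212.3] yaw 71.46 F [-0.8  0.3  0.4] w 0.2605640974733958 g 14.921606183052063
rot [-0.0003 -0.      0.002 ] shift cm (present axes) [-0.02  0.57 11.23] (target axes) [-1.000e-02  5.700e-01  1.123e+01]
```

View pics/over.png

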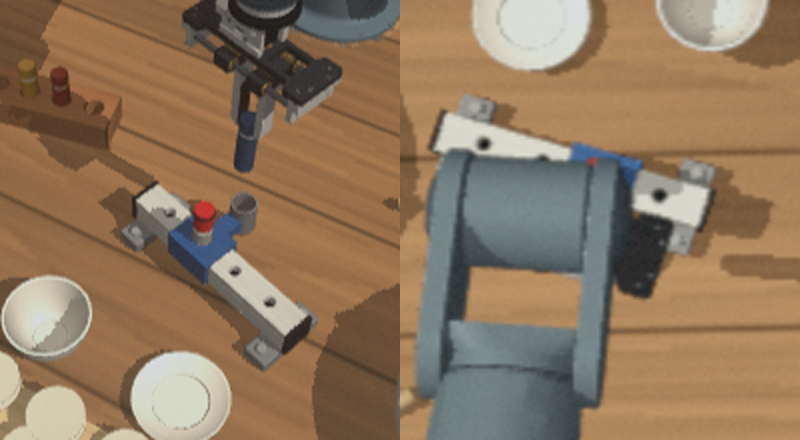

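The left crop shows the vial hanging upright in the fingers above and behind the cup (244,212 in the crop); the rust and ochre vials are still in the rack. Next I check the vial's offset in the hand against the cup in the same view.

```bash
python3 - <<'E'
from h import *
from scipy.optimize import least_squares
c=ctrl.read_camera("scene");P=pts(c);H=cv2.cvtColor(c["img"],cv2.COLOR_RGB2HSV).astype(int)
def fit(q,r):
    cam=np.array(c["position"])[:2];d=q[:,:2].mean(0)-cam;d/=np.linalg.norm(d)
    return least_squares(lambda p:np.hypot(*(q[:,:2]-p).T)-r,q[:,:2].mean(0)+d*r*.6,loss="soft_l1").x
m=(H[...,0]>100)&(H[...,0]<130)&(H[...,1]>70)&(P[...,2]>140)&(P[...,2]<215)&(np.hypot(P[...,0]-517,P[...,1]-66)<40)
q=P[m]
for a,b in((145,165),(165,185),(185,205),(145,200)):
    s=q[(q[:,2]>a)&(q[:,2]<b)];print(a,b,len(s),fit(s,12.5).round(1) if len(s)>8 else"")
print("zmin",np.percentile(q[:,2],[1,99]))
# cup outer wall, rim
w=np.hypot(P[...,0]-519,P[...,1]-71.5)
s=P[(w<26)&(P[...,2]>50)&(P[...,2]<72)&(H[...,1]<80)&(((P[...,:2]-[519,71.5])@np.array([.56,.83]))>0)]
print("cup wall",len(s),fit(s,18).round(1))
s=P[(w<26)&(P[...,2]>72)&(P[...,2]<80)];print("rim",len(s),np.round(cv2.minEnclosingCircle(s[:,:2].astype(np.float32)),1) if 0 else cv2.minEnclosingCircle(s[:,:2].astype(np.float32)),fit(s,16.5))
# knob, knob top
s=P[(np.hypot(P[...,0]-590,P[...,1]-47.5)<22)&(P[...,2]>100)&(P[...,2]<126)];print("knob",len(s),fit(s,13).round(1))
E
```

```text
145 165 0 
165 185 1 
185 205 4 
145 200 4 
zmin [170.50368972 209.69329551]
cup wall 57 [519.4  69.5]
rim 49 ((519.9442138671875, 69.74779510498047), 18.310983657836914) [520.18121234  70.14896978]
knob 60 [590.1  46.3]
```

```bash
python3 - <<'E'
from h import *
from scipy.optimize import least_squares
c=ctrl.read_camera("scene");P=pts(c)
m=(np.hypot(P[...,0]-517,P[...,1]-66)<40)&(P[...,2]>135)&(P[...,2]<195)
q=P[m];cam=np.array(c["position"])[:2]
for a,b in((140,160),(160,180),(145,180)):
    s=q[(q[:,2]>a)&(q[:,2]<b)]
    print(len(s),s.mean(0).round(1),least_squares(lambda p:np.hypot(*(s[:,:2]-p).T)-12.5,s[:,:2].mean(0)-8*np.array([.88,.47]),loss="soft_l1").x.round(1))
print(np.percentile(q[:,2],[1,5]))
v,u=np.nonzero(m&(P[...,2]<180));K=c["mtx"];R=np.array(c["orientation"])
# mid-line ray at mid height: pixel column centre per row -> ray at the height of the vial axis
for r in sorted(set(v))[::4]:
    uu=u[v==r];print(r,uu.min(),uu.max(),P[r,int(uu.mean())].round(0))
E
```

```text
26 [528.7  66.  154. ] [519.   62.5]
54 [528.5  66.5 170. ] [519.5  62.8]
80 [528.6  66.3 164.8] [519.4  62.8]
[147.58811831 152.07270627]
196 357 367 [531.  67. 189.]
200 357 366 [532.  66. 173.]
204 357 365 [534.  68. 162.]
```

Call:
{"name": "apply_moves", "arguments": {"steps": [[0,0,0,0.13,0.6,2,0.1],[0,0,0,0,0,2,0.1],[0,0,0,0,0,1.5,0.1],[0,0,0,0,0,1,0.1],[0,0,0,0,0,0,0.1],[0,0,0,0,0,0,0.1]]}}

```text
time_s: 9.5
tool_pos: [518.1, 72.4, 147.7]
tool_rot: [[-0.948, 0.317, 0.001], [0.317, 0.948, -0.0], [-0.001, 0.0, -1.0]]
ft_force: [0.5, 0.3, 0.4]
width: 0.259
grasp_force: 14.9
```

```bash
python3 - <<'E'
from h import *
delta([518.8,71.5,95],71.35)
T=[]
c=ctrl.read_camera("scene");cv2.imwrite("pics/low.png",cv2.resize(c["img"][180:270,300:410,::-1],(770,590),interpolation=cv2.INTER_CUBIC))
E
```

```text
t 9.5 pos [518.1  72.4 147.7] yaw 71.49 F [0.5 0.3 0.4] w 0.2593908054896783 g 14.923311620950699
rot [0.0001 0.0006 0.0025] shift cm (present axes) [-0.09 -0.07  5.27] (target axes) [-0.09 -0.07  5.27]
```

View pics/low.png

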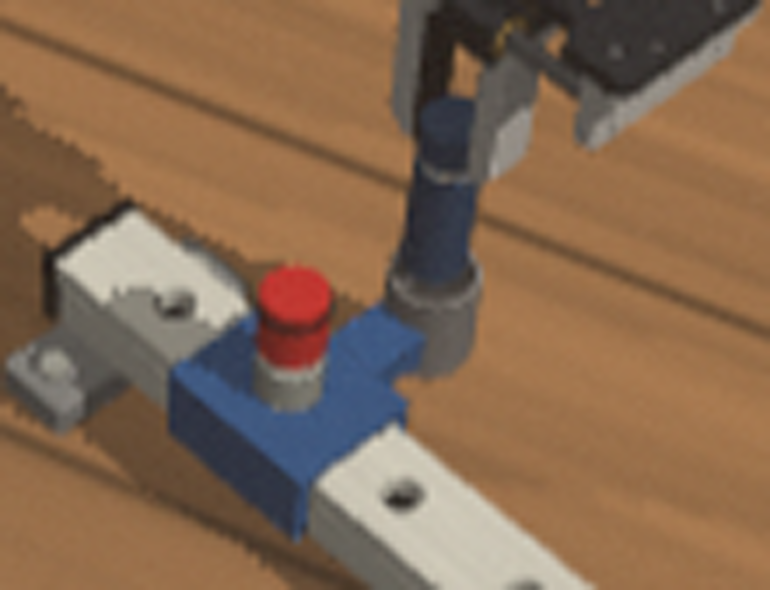

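The crop shows the vial's bottom just above the cup rim, centred on it to within about 1 mm (bottom at 437, rim at 435). I'll lower it.

Call:
{"name": "apply_moves", "arguments": {"steps": [[0,0,0,0,0,0.7,0.1],[0,0,0,0,0,0.7,0.1],[0,0,0,0,0,0.6,0.1],[0,0,0,0,0,0,0.1]]}}

```text
time_s: 9.95
tool_pos: [516.8, 72.7, 125.9]
tool_rot: [[-0.948, 0.317, -0.002], [0.317, 0.948, 0.0], [0.002, -0.001, -1.0]]
ft_force: [-0.6, -0.5, -0.8]
width: 0.265
grasp_force: 14.9
```

Call:
{"name": "apply_moves", "arguments": {"steps": [[0,0,0,0,0,0.8,0.1],[0,0,0,0,0,0.8,0.1],[0,0,0,0,0,0.8,0.1],[0,0,0,0,0,0.5,0.1],[0,0,0,0,0,0.2,0.1],[0,0,0,0,0,0,0.1]]}}

```text
time_s: 10.55
tool_pos: [517.5, 72.6, 95.8]
tool_rot: [[-0.948, 0.317, -0.001], [0.317, 0.948, 0.0], [0.001, -0.0, -1.0]]
ft_force: [0.0, -0.3, 0.0]
width: 0.26
grasp_force: 14.9
```

Call:
{"name": "apply_moves", "arguments": {"steps": [[0,0,0,0,0,0,0.4],[0,0,0,0,0,0,0.6],[0,0,0,0,0,0,0.7],[0,0,0,0,0,0,0.7],[0,0,0,0,0,0,0.7],[0,0,0,0,0,0,0.7],[0,0,0,0,0,0,0.7],[0,0,0,0,0,0,0.7],[0,0,0,0,0,-1,0.7],[0,0,0,0,0,-2.5,0.7],[0,0,0,0,0,-3,0.7],[0,0,0,0,0,-2.5,0.7],[0,0,0,0,0,0,0.7],[0,0,0,0,0,0,0.7]]}}

```text
time_s: 11.95
tool_pos: [517.9, 72.6, 186.7]
tool_rot: [[-0.948, 0.317, 0.001], [0.317, 0.948, -0.0], [-0.001, 0.0, -1.0]]
ft_force: [-0.6, -0.1, -0.8]
width: 0.7
grasp_force: 0.0
```

```bash
python3 - <<'E'
from h import *
delta([589.5,47.2,108],71.35)
c=ctrl.read_camera("scene");P=pts(c);cv2.imwrite("pics/rel.png",cv2.resize(c["img"][180:270,300:410,::-1],(770,590),interpolation=cv2.INTER_CUBIC))
s=P[(np.hypot(P[...,0]-519,P[...,1]-71)<20)&(P[...,2]>110)&(P[...,2]<135)];print("vial top",len(s),np.percentile(s[:,2],95),s[s[:,2]>117].mean(0))
E
```

```text
t 11.95 pos [517.9  72.6 186.7] yaw 71.51 F [-0.6 -0.1 -0.8] w 0.6997023795661369 g 0.0
rot [0.0003 0.0011 0.0027] shift cm (present axes) [-7.58 -0.14  7.88] (target axes) [-7.59 -0.12  7.87]
vial top 80 122.56631289460677 [521.24247674  70.20986792 120.03757006]
```

View pics/rel.png

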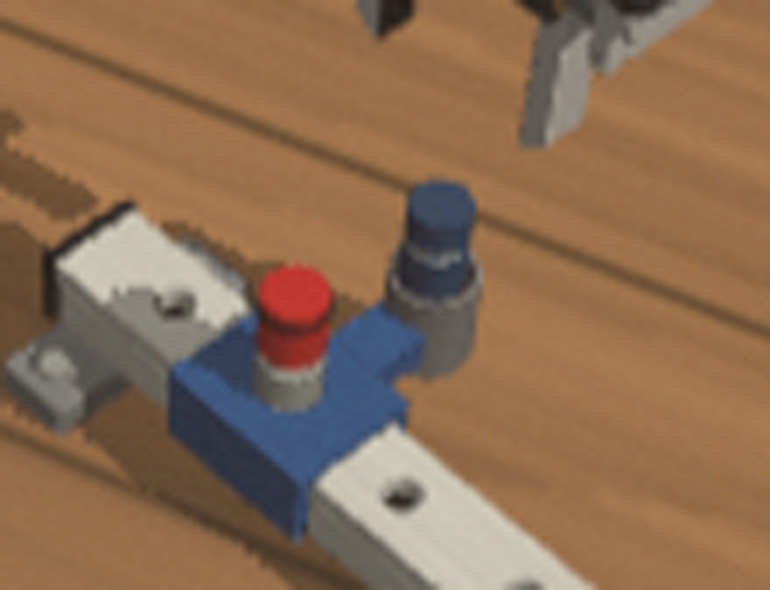

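The crop shows the vial standing in the cup, cap at (440,210), top at 120 mm. Now I move to the knob.

Call:
{"name": "apply_moves", "arguments": {"squeeze": 30, "steps": [[0,0,0,-1.5,0,0,0.7],[0,0,0,-2.5,0,0,0.7],[0,0,0,-2.5,0,0,0.7],[0,0,0,-1.1,-0.1,0,0.7],[0,0,0,0,0,2,0.7],[0,0,0,0,0,2.5,0.7],[0,0,0,0,0,2,0.7],[0,0,0,0,0,1.1,0.7],[0,0,0,0,0,0,0.7]]}}

```text
time_s: 12.9
tool_pos: [587.5, 47.8, 107.7]
tool_rot: [[-0.948, 0.317, -0.005], [0.317, 0.948, 0.001], [0.005, -0.001, -1.0]]
ft_force: [0.5, 0.0, 0.1]
width: 0.703
grasp_force: 0.0
```

```bash
python3 - <<'E'
from h import *
delta([589.5,47.2,110],71.35)
E
```

```text
t 12.9 pos [587.5  47.8 107.7] yaw 71.51 F [0.5 0.  0.1] w 0.7034747115803804 g 0.0
rot [-0.0011 -0.005   0.0027] shift cm (present axes) [-0.21  0.01 -0.23] (target axes) [-0.21  0.01 -0.23]
```

Call:
{"name": "apply_moves", "arguments": {"steps": [[0,0,0,-0.1,0,-0.1,0.3],[0,0,0,0,0,0,0.2],[0,0,0,0,0,0,0.2],[0,0,0,0,0,0,0.2],[0,0,0,0,0,0,0.2],[0,0,0,0,0,0,0.2],[0,0,0,0,0,0,0.2],[0,0,0,0,0,0,0.2],[0,0,0,0,0,0,0.2],[0,0,0,0,0,0,0.2]]}}

```text
time_s: 13.9
tool_pos: [590.6, 47.1, 111.6]
tool_rot: [[-0.948, 0.317, 0.0], [0.317, 0.948, -0.0], [-0.0, -0.0, -1.0]]
ft_force: [-2.3, -1.6, 3.8]
width: 0.263
grasp_force: 30.0
```

Call:
{"name": "apply_moves", "arguments": {"steps": [[0,0,0,0,0,-0.4,0.2],[0,0,0,0,0,-0.5,0.2],[0,0,0,0,0,-0.5,0.2],[0,0,0,0,0,-0.3,0.2],[0,0,0,0,0,0,0.2],[0,0,0,0,0,0,0.2],[0,0,0,0,0,0,0.2]]}}

```text
time_s: 14.6
tool_pos: [590.3, 47.1, 127.0]
tool_rot: [[-0.948, 0.317, -0.0], [0.317, 0.948, -0.0], [0.0, -0.0, -1.0]]
ft_force: [6.8, -1.8, -10.9]
width: 0.266
grasp_force: 30.0
```

```bash
python3 - <<'E'
from h import *
delta([589.5,47.2,127],71.35)
c=ctrl.read_camera("scene");cv2.imwrite("pics/lift.png",cv2.resize(c["img"][180:270,300:410,::-1],(770,590),interpolation=cv2.INTER_CUBIC))
E
```

```text
t 14.6 pos [590.3  47.1 127. ] yaw 71.49 F [  6.8  -1.8 -10.9] w 0.2662518228701288 g 29.997716546058655
rot [-0.     -0.0001  0.0025] shift cm (present axes) [ 0.08 -0.02 -0.  ] (target axes) [ 0.08 -0.02 -0.  ]
```

View pics/lift.png

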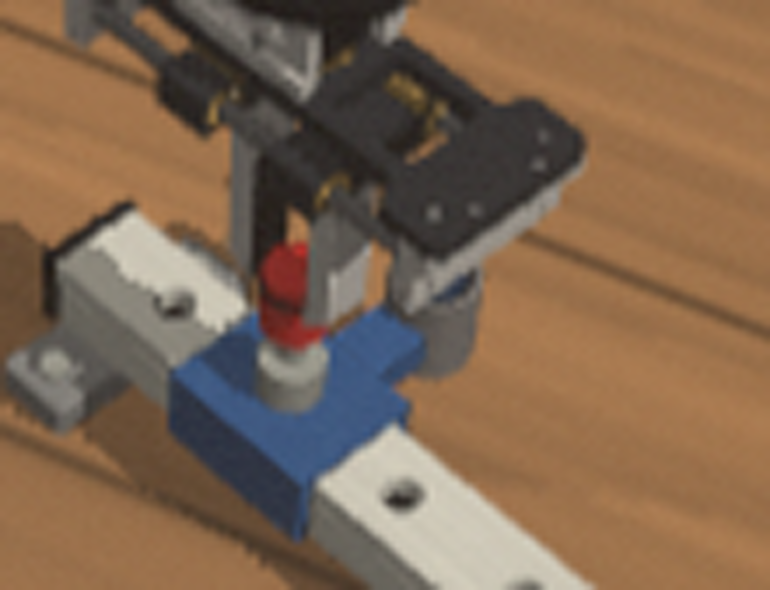

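The crop shows the knob raised with a visible gap over the housing and 11 N of spring pull, so the pin is clear. Next I move it along the rail.

Call:
{"name": "apply_moves", "arguments": {"steps": [[0,0,0.002,-0.03,0.3,0,0.2],[0,0,0,0,0.6,0,0.2],[0,0,0,0,0.8,0,0.2],[0,0,0,0,0.8,0,0.2],[0,0,0,0,0.8,0,0.2],[0,0,0,0,0.8,0,0.2],[0,0,0,0,0.8,0,0.2],[0,0,0,0,0.6,0,0.2],[0,0,0,0,0.4,0,0.2],[0,0,0,0,0.1,0,0.2],[0,0,0,0,0,0,0.2],[0,0,0,0,0,0,0.2],[0,0,0,0,0,0,0.2]]}}

```text
time_s: 15.95
tool_pos: [609.3, 103.5, 126.5]
tool_rot: [[-0.948, 0.319, -0.001], [0.319, 0.948, -0.001], [0.001, -0.001, -1.0]]
ft_force: [5.1, -2.2, -10.7]
width: 0.269
grasp_force: 30.0
```

```bash
python3 - <<'E'
from h import *
delta([590.3+.32*60,47.1+.947*60,127],71.35)
E
```

```text
t 15.95 pos [609.3 103.5 126.5] yaw 71.39 F [  5.1  -2.2 -10.7] w 0.2689669125532894 g 29.99549388885498
rot [-0.0012 -0.001   0.0006] shift cm (present axes) [-0.    0.05 -0.05] (target axes) [-0.    0.05 -0.05]
```

Call:
{"name": "apply_moves", "arguments": {"steps": [[0,0,0,0,0.03,0.3,0.2],[0,0,0,0,0,0.3,0.2],[0,0,0,0,0,0.2,0.2],[0,0,0,0,0,0.2,0.2],[0,0,0,0,0,0,0.2],[0,0,0,0,0,0,0.2]]}}

```text
time_s: 16.55
tool_pos: [609.7, 104.2, 118.0]
tool_rot: [[-0.948, 0.319, -0.001], [0.319, 0.948, -0.0], [0.001, -0.001, -1.0]]
ft_force: [2.7, -2.8, -8.0]
width: 0.262
grasp_force: 30.0
```

Still a downward spring pull below 12 mm lift, so the pin is entering the hole.

Call:
{"name": "apply_moves", "arguments": {"steps": [[0,0,0,0,0,0.2,0.2],[0,0,0,0,0,0.2,0.2],[0,0,0,0,0,0.2,0.2],[0,0,0,0,0,0.1,0.2],[0,0,0,0,0,0,0.2],[0,0,0,0,0,0,0.2],[0,0,0,0,0,0,0.2]]}}

```text
time_s: 17.25
tool_pos: [609.9, 104.2, 111.7]
tool_rot: [[-0.948, 0.319, -0.0], [0.319, 0.948, -0.0], [0.0, -0.0, -1.0]]
ft_force: [-2.1, -4.4, 0.2]
width: 0.269
grasp_force: 30.0
```

```bash
python3 - <<'E'
from h import *
delta([609.5,104,110],71.35)
c=ctrl.read_camera("scene");P=pts(c);cv2.imwrite("pics/end.png",cv2.resize(c["img"][180:270,300:410,::-1],(770,590),interpolation=cv2.INTER_CUBIC))
E
```

```text
t 17.25 pos [609.9 104.2 111.7] yaw 71.39 F [-2.1 -4.4  0.2] w 0.26924317733039216 g 29.999899864196777
rot [-0.0002 -0.0001  0.0008] shift cm (present axes) [ 0.03 -0.04  0.17] (target axes) [ 0.03 -0.04  0.17]
```

View pics/end.png

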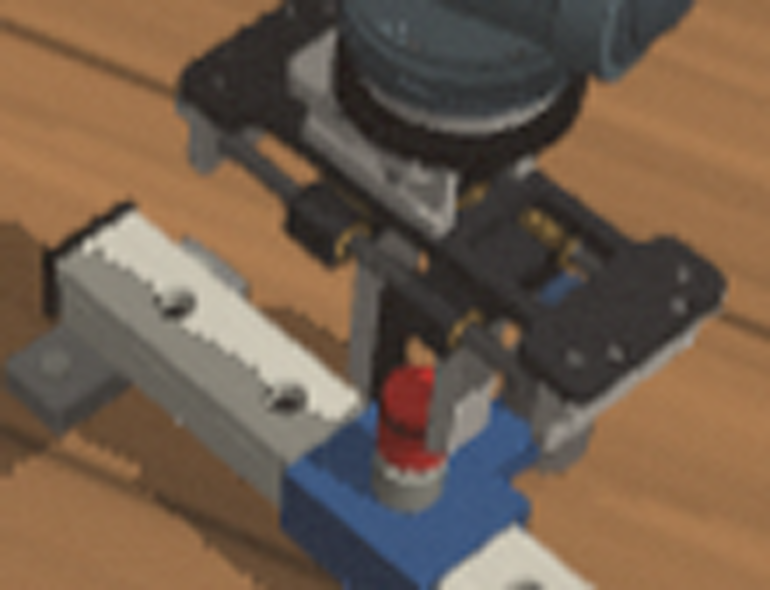

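The slide covers the next hole, the start hole at (287,398) is exposed, the knob sits down on the housing gap, and the vial is visible through the gripper. A final 1 mm press will make sure the pin is home.

Call:
{"name": "apply_moves", "arguments": {"steps": [[0,0,0,0,0,0.1,0.2],[0,0,0,0,0,0,0.2],[0,0,0,0,0,0,0.2],[0,0,0,0,0,0,0.2]]}}

```text
time_s: 17.7
tool_pos: [610.0, 104.3, 111.6]
tool_rot: [[-0.948, 0.319, -0.0], [0.319, 0.948, -0.0], [0.0, -0.0, -1.0]]
ft_force: [-4.7, -4.5, 5.3]
width: 0.268
grasp_force: 30.0
```

```bash
python3 -c "
from station import ctrl
print(ctrl.finish_job())"
```

```text
the job is handed in; nothing more can be done
None
```

I handed the job in at about 17.7 s: the slate-blue vial was let go upright in the cup, the slide is locked one hole nearer the platter with the pin home by force and height readings, and the gripper still holds the red knob at 30 N; no verdict came back.

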